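# Let a chassis lift down in float

### The arm

A 7-joint arm with a two-finger parallel gripper is mounted at the origin on the work surface. World frame = base frame: x ahead of the robot, y to its left, z up, the work surface at z = 0. Lengths are in m, angles in rad, forces in N, time in s.
With the tool pointing down it reaches from about 0.4 to 0.75 m from the base axis. Payload 19.5 kg.
Tool frame: the origin (TCP) lies where the fingers leave the gripper's body, on its centre line; the fingertips stand 73 mm ahead of it and the grasp point (between the pads) lies 54 mm ahead of it (arm.finger_overhang is the distance from the TCP to the fingertips, in m); z points along the fingers, y is the line along which they close (so a half turn about z gives the same grasp; the last joint's range is limited). The gripper opens to 85 mm and grips with 20 to 120 N. Pads are 22 mm wide; open, the fingers measure 114 mm over their backs; the gripper's body (76 mm by 85 mm) begins 54 mm behind the grasp point. The pads swing forward as they close: fully open they stand 13 mm farther back than shut.
Start: joints at [1.074, 0.707, -0.028, 1.485, 0.022, 0.951, -0.075], TCP at [0.253, -0.517, 0.304] pointing down, gripper open.
Joint ranges: [-2.71, 2.71], [-0.32, 2.16], [-1.57, 1.52], [0, 2.45], [-1.46, 4.6], [0, 2.02], [-2.83, 2.83]. Speed limits (rad/s): [1.89, 1.89, 2.57, 2.57, 3.01, 3.01, 3.01].

### API

Orientations are given as a rotation vector (axis times angle).
In Python, from rig import arm, viewer gives the robot as it stands.
- The arm moves only by the tool arm_command, never from a script. Its argument "targets" is a list of rows, each a list of 3 entries, a list of its own where there are three numbers: the shift along the tool's x, y, z in cm, then the turn about the tool's z in rad, then the finger opening in cm, from 0 to 8.54. A call has 1 to 10 rows; each row is the pose to reach, as a shift and turn from the pose commanded when the call began, along the tool's axes at that moment; what a row does not reach only later rows make up. A row lasts 1/12 s, in which the tool goes at most 41.7 mm and 7.16 degrees, less where a joint would pass 70% of its speed; a pose out of reach is approached as far as the arm can. A call with a gripper value outside its range is refused whole. The fingers move at their own pace and stop on an object; "squeeze" is the grip in N (left out, the last holds). Time passes only in rows, so rows that repeat a pose let the fingers close. It gives the time, the measured TCP pose, the force, the opening and the grip force at its end, in the units of the state.
- arm.state(): the state, without advancing time (a new reading comes with each control period).
- viewer.camera(name): name is "scene" or "top" or "wrist"; returns the picture (480x640x3 uint8, red, green, blue); there is no depth.
- viewer.camera_params(name): a dict with "fx", "fy", "cx", "cy" (pixels), "rvec" (rotation vector, rad) and "tvec" (3), from world to camera coordinates, as OpenCV has them. Camera axes: x right, y down, z forward; pixel columns grow to the right and rows downward; lengths in m; the calibration is good to about 2 mm. A picture is of the moment at which its call begins: read the wrist's pose just before it. camera_params takes no time and is no camera call; for the wrist camera it gives the pose at the moment of the call.
- arm.sign_off(): hands the job in; it is judged then, once.
Trained networks look in the newest picture that a camera, given by its name, has taken for a name from the list of things; names that differ only in an ending like _2 or _b are one class to them, and where a whole thing is asked for, a point or a joint stands for the part that bears it (a point fixed in the world has none). Each returns a list of dicts, best first, with "conf" (0 to 1); they miss things now and then, are a little off and sometimes report something else, mostly with a low value. They report only what shows in the picture. A call takes as long as a camera call. They do not tell look-alikes from the thing itself.
- viewer.cut_out(camera, name): "pixels" (480x640 bool, what is visible of it) and "rect" ([left, top, width, height] in pixels, round what is visible of it).
The state is a dict: "time_s": time; "joint_pos": joint angles; "joint_vel": joint speeds; "joint_efforts": joint torques, N m; "tool_pos": TCP position; "tcp_rot": TCP orientation; "force": force on the tool from outside, world axes, zero at the start; "moment": the same for the moment, N m; "finger_gap": finger opening in m; "finger_force": force on a finger pad.
Only numpy, scipy, OpenCV 4.12 (cv2) and the standard library are available. Lean on these libraries where they do the work, as an engineer would, in place of code of your own. Each camera call takes 0.05 s, during which the arm holds its last target. There are 200 camera calls.

### The job

Lift the red lock block out of the lever's gate and set it in the clear parts tray. Then push the hydraulic lever away from the hold side, over its stiff detent, until it clicks into the float notch and stays there by itself, and press the lift's platform gently down by its black pad until it sits on its bottom stop. Leave the lever in float, do not force anything, and leave the loose things on the bench where they are.

Things in the scene. Friction and masses are not known exactly. Their poses are not given: they have to be found in the camera images.
- valve: Grey valve console fixed to the bench, left or right of the tray, turned up to 0.4 rad: 60 mm high, x -80 to +90, y -50 to +50. Origin on the bench under the lever's pivot. On its top a dark steel gate up to z 85: two cheeks along x, 31 mm apart, x -55 to +70, and an end wall, inner face at x +62. The lever swings along x: yellow mark = hold side (-x), green mark = float side (+x).
- lever (a joint): Lever angle, rad, about the valve's y. 0 = leaning 0.425 rad to the valve's -x (hold; starts at 0 to 0.10), grows towards +x; upright at 0.425; float notch 0.85, at the end of its travel. Light at first, stiffens to about 11 N at the grip near 0.5. Crest of the detent 0.66: short of it the lever springs back to about 0.4, beyond it snaps to 0.85 and stays. The lock block stops it at about 0.3.
- lever_pivot (a point): The lever's pivot, hidden in the console: 30 mm above the bench over the valve's origin.
- lever_grip (a point): Middle of the lever's black grip, on the lever's axis 120 mm from the pivot; moves with the lever. The grip is round, 26 mm across, from 92 to 152 mm from the pivot; below it a 12 mm steel rod. It can be pushed from its hold side.
- float_spot (a point): Where the middle of the lever's grip comes to rest when the lever is in its float notch; fixed to the console (49 mm to its +x, 139 mm above the bench).
- lock_block: Red lock block, loose, about 0.12 kg, standing on the console top (z 60) in the gate between lever and end wall, axes as the valve's, 1.5 mm play at each side; lifts straight out. Base 60 (x) x 28 (y) x 25 mm high, on it an upright tab 26 (x) x 14 (y) mm from z 25 to 70, centred at x +10 (end-wall side). Origin under the centre of the base.
- tray: Clear parts tray fixed to the bench, 130 (x) x 110 (y) x 35 mm high, walls and floor 4 to 5 mm; origin on the bench under its centre.
- lift: Blue hydraulic chassis lift fixed to the bench, base 150 x 150 x 50 mm; origin on the bench under the platform's centre; turned by up to 0.4 rad. It carries an aluminium platform 190 (x) x 170 (y) mm, its top 150 mm above the bench when up, with an open amplifier chassis on it (from x -32 to +94, walls up to z 180).
- platform (a joint): How far the platform has sunk, in m: 0 = up (start), 0.040 = on its bottom stop. Blocked unless the lever is in float; then about 8 N of downward push slides it against seal drag, straight down, and it stays where it is left.
- press_pad (a point): Centre of the top of the round black rubber pad, 44 mm across, on the platform at the lift's -x side (66 mm from the lift's centre); 166 mm above the bench with the platform up, 126 mm when down. It moves with the platform and is springy: it gives about 1 mm per 3 N, 10 mm at most, so at the bottom stop it can be pressed a few mm more.
- tape_roll: Bystander, loose: roll of blue tape, 64 mm across, 20 high, lying flat; origin under its centre.
- cap_can: Bystander, loose: blue capacitor can, 35 mm across, 50 high, upright; origin under its centre.
- screwdriver: Bystander, loose: screwdriver with a yellow handle, lying on the bench; origin at the middle of its length.
- solder_spool: Bystander, loose: bare metal solder spool, 60 mm across, 50 high, on its flange; origin under its centre.
- carton: Bystander, loose: white carton 60 x 90 x 45 mm; origin under its centre.
- flux_bottle: Bystander, loose: clear bottle with a red cap, 44 mm across, 90 high, upright; origin under its centre.
There are look-alikes about, which are no part of the job. There is more than one size of the lock_block; the one meant has the size given above. Several things look just like the tray: the one meant starts farthest from the robot's base.

How it is judged:
On the way, in this order (a step that is already met when the one before it is completed fails the run):
1. the lock block has been set down in the tray and let go (x of lock_block in the frame of tray between -0.062 and 0.062 m and y of lock_block in the frame of tray between -0.052 and 0.052 m and z of lock_block in the frame of tray between -0.005 and 0.03 m and linear speed of lock_block below 0.03 m/s and contact force between lock_block and the fingers below 0.1 N), for 0.2 s.
2. the lever is in its float notch (value of joint lever above 0.77 rad), for 0.3 s.
3. the platform is on its bottom stop (value of joint platform above 0.036 m), for 0.2 s.
At the end, for the whole second after the job is handed in: The lock block lies at rest in the tray (its origin within 62 mm in x and 52 mm in y of the tray's centre and less than 30 mm above the tray's underside), the lever rests by itself in the float notch (above 0.77 rad), and the platform is down on its bottom stop (sunk more than 36 mm) (all of step 1 and value of joint lever above 0.77 rad and velocity of joint lever between -0.05 and 0.05 rad/s and value of joint platform above 0.036 m); the robot touches nothing.
It fails at once if the lever or the platform is forced with more than 60 N (contact force between any of lever, platform and the fingers above 60 N or contact force between any of lever, platform and the arm above 60 N).
It fails at once if a bystander on the bench is shifted by more than 30 mm (distance of any of tape_roll, cap_can, screwdriver, solder_spool, carton, flux_bottle from where it was at the start of the episode above 0.03 m).
It also fails if it takes over 64 s, if anything falls off the work surface, if the arm or the gripper's body presses on something with over 40 N, if the wrist force passes 120 N, or if a joint passes its speed limit or range.

## Working session

There is one attempt and no reset: what is moved stays moved. The work goes in short steps, Python scripts to look and compute and a tool call to move; the robot and the scene stay as the last step left them, time stands still between calls to the robot, and variables do not carry over. Pictures are saved under pics/ and viewed, at most 10 in all, crops included, and the job is handed in when it is done.

Besides the shell and the picture viewer there is one more tool, called as name(argument=value, ...) on one line, values as JSON. arm_command: Moves the arm, as the interface text tells. Its arguments: {"type":"object","properties":{"targets":{"type":"array"},"squeeze":{"type":"number"}},"required":["targets"]}

```bash
mkdir -p pics; ls
python3 - <<'E'
from rig import arm, viewer
import cv2, numpy as np
s=arm.state(); print(s['time_s'],s['tool_pos'],s['tcp_rot'],s['finger_gap'],arm.finger_overhang)
for c in('scene','top'):
    im=viewer.camera(c); cv2.imwrite(f'pics/{c}0.png',im[:,:,::-1])
    p=viewer.camera_params(c); print(c,p)
    for n in('valve','lever','lock_block','tray','lift','press_pad','lever_grip'):
        for d in viewer.cut_out(c,n): print(c,n,round(d['conf'],2),d['rect'])
E
```

```text
pics
0.0 [ 0.25251565 -0.51639904  0.30343591] [-3.05973954e+00 -7.08052377e-01  4.19625860e-04] 0.0855607112969076 0.0726
scene {'fx': 599.2563338689824, 'fy': 599.2563338689824, 'cx': 311.47107941306166, 'cy': 240.4142352934534, 'rvec': array([ 2.44378008,  0.76019564, -0.23854884]), 'tvec': array([-0.48205174, -0.13811577,  1.5643403 ])}
scene valve 0.85 [189.7, 324.7, 115.7, 97.1]
scene lever 0.8 [198.4, 325.6, 34.8, 38.1]
scene lever 0.31 [190.2, 322.8, 114.0, 96.6]
scene lock_block 0.88 [291.8, 311.5, 35.1, 54.2]
scene lock_block 0.67 [231.3, 355.7, 35.5, 28.7]
scene tray 0.86 [136.0, 263.0, 76.5, 65.8]
scene tray 0.67 [223.0, 234.0, 76.3, 61.6]
scene lift 0.91 [304.6, 145.5, 114.0, 114.7]
scene lift 0.35 [187.5, 322.5, 120.1, 96.5]
scene press_pad 0.64 [331.6, 153.0, 21.1, 22.3]
scene press_pad 0.23 [327.7, 145.3, 7.3, 19.8]
scene lever_grip 0.76 [199.4, 326.2, 34.3, 36.2]
top {'fx': 517.6426600414508, 'fy': 517.6426600414508, 'cx': 314.5549706492142, 'cy': 244.77038353432482, 'rvec': array([ 2.22238108, -2.16404692,  0.05581844]), 'tvec': array([0.05038444, 0.54276875, 1.10772176])}
top valve 0.65 [429.7, 173.2, 54.7, 102.5]
top lever 0.88 [459.2, 236.9, 25.9, 30.4]
top lock_block 0.78 [454.6, 205.0, 19.1, 28.0]
top lock_block 0.55 [364.6, 188.3, 48.5, 16.3]
top tray 0.73 [428.4, 176.1, 59.9, 99.1]
top tray 0.66 [319.0, 255.4, 53.0, 68.0]
top tray 0.64 [396.4, 316.3, 57.7, 67.9]
top lift 0.73 [167.1, 172.6, 114.1, 119.7]
top press_pad 0.56 [195.3, 255.5, 27.3, 21.5]
top press_pad 0.19 [427.6, 173.8, 61.5, 101.7]
top lever_grip 0.68 [459.6, 238.5, 26.5, 31.0]
```

View pics/scene0.png

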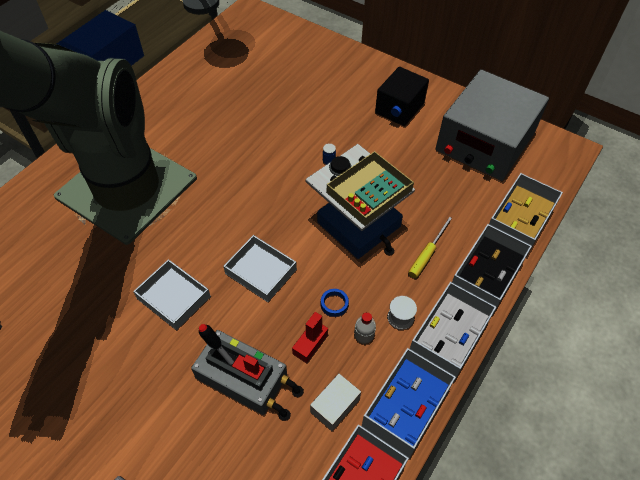

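View pics/top0.png

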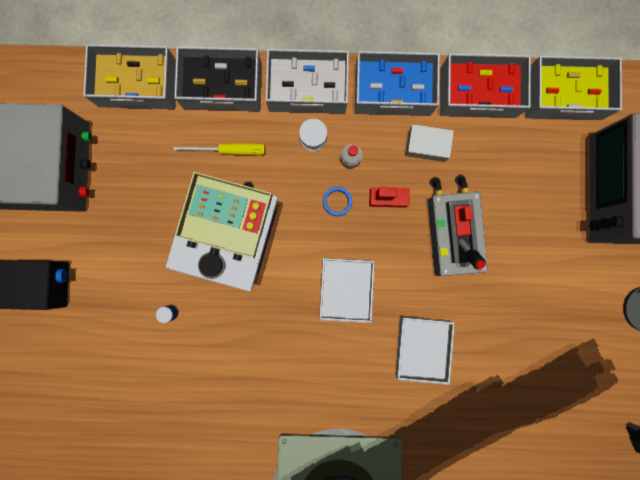

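The scene view shows the valve at about (245,370), with the red block in its gate, and a look-alike block at (312,335). Trays are at (260,265) and (172,293), and the lift is at (360,200). In the top view the valve is at (458,233), the lever grip at (480,264), the trays at (347,290) and (425,350), and the pad at (211,263).

```bash
cat > h.py <<'E'
import numpy as np, cv2
from scipy.spatial.transform import Rotation as R
from rig import arm, viewer
def ray(c,u,v):
    p=viewer.camera_params(c) if isinstance(c,str) else c
    M=R.from_rotvec(p['rvec']).as_matrix(); o=-M.T@p['tvec']
    return o, M.T@np.array([(u-p['cx'])/p['fx'],(v-p['cy'])/p['fy'],1])
def atz(c,u,v,z):
    o,d=ray(c,u,v); return o+d*(z-o[2])/d[2]
def proj(c,P):
    p=viewer.camera_params(c) if isinstance(c,str) else c
    q=R.from_rotvec(p['rvec']).as_matrix()@np.array(P,float).T; q=q.T+p['tvec']
    return np.c_[q[:,0]/q[:,2]*p['fx']+p['cx'],q[:,1]/q[:,2]*p['fy']+p['cy']]
E
python3 - <<'E'
from h import *
np.set_printoptions(precision=4,suppress=True)
for u,v in((347,290),(425.5,350)): print('tray',atz('top',u,v,.02))
t=cv2.imread('pics/top0.png');s=cv2.imread('pics/scene0.png')
# pad: dark blob in top and scene
print('pad',atz('top',210,263.5,.166),atz('scene',341,164,.166))
def crop(im,x,y,w,h,k):
    o=cv2.resize(im[y:y+h,x:x+w],None,fx=k,fy=k,interpolation=cv2.INTER_CUBIC)
    for i in range(0,w,10):
        cv2.line(o,(i*k,0),(i*k,8),(255,255,255)); 
        if i%20==0: cv2.putText(o,str(x+i),(i*k,20),0,.35,(255,255,255))
    for j in range(0,h,10):
        cv2.line(o,(0,j*k),(8,j*k),(255,255,255)); 
        if j%20==0: cv2.putText(o,str(y+j),(9,j*k+4),0,.35,(255,255,255))
    return o
c=np.zeros((600,800,3),np.uint8)
a=crop(t,425,172,68,108,5);c[:a.shape[0],:a.shape[1]]=a
a=crop(s,185,318,110,98,4);c[:a.shape[0],350:350+a.shape[1]]=a
a=crop(t,165,240,110,50,4);c[395:395+a.shape[0],350:350+a.shape[1]]=a
cv2.imwrite('pics/c1.png',c)
E
```

```text
tray [ 0.4456 -0.0074  0.02  ]
tray [ 0.3225 -0.1778  0.02  ]
pad [0.4929 0.259  0.166 ] [0.4917 0.2574 0.166 ]
```

View pics/c1.png

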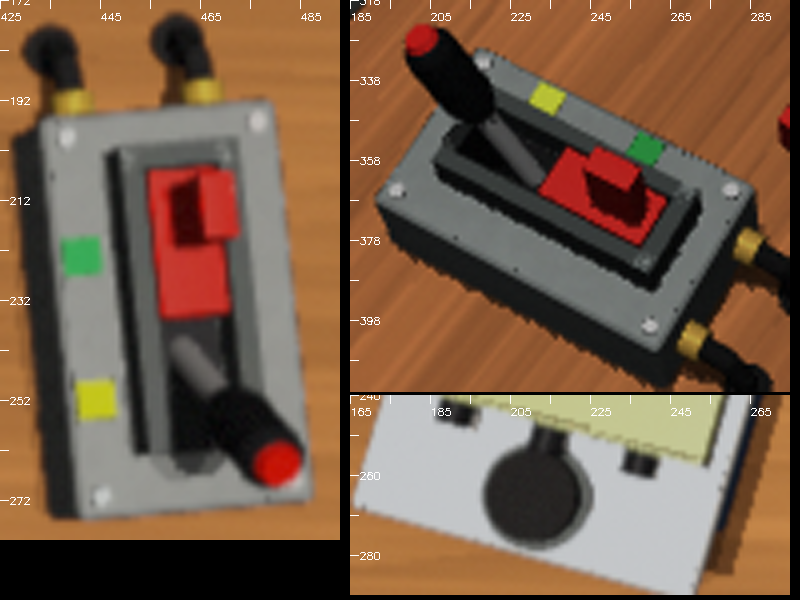

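```bash
cat >> h.py <<'E'
from scipy.optimize import least_squares
def fit(obs,x0):
    # obs: (cam,[local pts],[px]); pose x,y,yaw
    def T(x,L):
        L=np.array(L,float);c,s=np.cos(x[2]),np.sin(x[2])
        return np.c_[x[0]+c*L[:,0]-s*L[:,1],x[1]+s*L[:,0]+c*L[:,1],L[:,2]]
    f=lambda x:np.concatenate([(proj(c,T(x,L))-np.array(p)).ravel() for c,L,p in obs])
    r=least_squares(f,x0); return r.x,np.sqrt(np.mean(r.fun**2))
def move(tgt,yaw):
    """shift in tool axes (cm) and turn to bring TCP to tgt with tool x at heading yaw (mod pi)"""
    s=arm.state();M=R.from_rotvec(s['tcp_rot']).as_matrix()
    h=np.arctan2(M[1,0],M[0,0]); dh=(yaw-h+np.pi/2)%np.pi-np.pi/2
    return (M.T@(np.array(tgt)-s['tool_pos'])*100).round(2),round(-dh,3)
E
python3 - <<'E'
from h import *
np.set_printoptions(precision=4,suppress=True)
C=np.array([[90,50,60],[90,-50,60],[-80,-50,60],[-80,50,60]])/1000
pt=[(433.5,195.5),(478.5,192),(487,271.5),(441,275.5)]
ps=[(286.5,364.5),(262.5,405.5),(192,367.5),(216.5,330)]
x0=[.55,-.25,0]
for o in([('top',C,pt)],[('scene',C,ps)],[('top',C,pt),('scene',C,ps)]): print('valve',fit(o,x0))
v=fit(o,x0)[0]
# tab top in valve frame
for c,px in(('top',(469,212.5)),('scene',(251.5,359.5))):
    d=atz(c,*px,.13)[:2]-v[:2]; k,s=np.cos(v[2]),np.sin(v[2]); print('tab',d+v[:2],k*d[0]+s*d[1],-s*d[0]+k*d[1])
# tray rim z .035 via masks
for n in('tray','press_pad'):
  for c in('top','scene'):
    viewer.camera(c)
    for d in viewer.cut_out(c,n):
        m=d['pixels'].astype(np.uint8); (cx,cy),wh,a=cv2.minAreaRect(cv2.findNonZero(m))
        print(n,c,round(d['conf'],2),(cx,cy),wh,a,atz(c,cx,cy,.02 if n=='tray' else .166))
xt=v[0]+.04*np.cos(v[2]); yt=v[1]+.04*np.sin(v[2])
print(arm.state()['time_s'],move([xt,yt,.30],v[2]))
E
```

```text
valve (array([ 0.5655, -0.2378,  0.1109]), np.float64(0.9836117737389546))
valve (array([ 0.5652, -0.2379,  0.1205]), np.float64(0.9559304835348108))
valve (array([ 0.5653, -0.2379,  0.1157]), np.float64(0.9843495376510336))
tab [ 0.6061 -0.2349] 0.040824385394280925 -0.0017746233851324874
tab [ 0.6057 -0.2319] 0.0407843403364693 0.0013115600352842007
tray top 0.96 (424.2889709472656, 349.6772766113281) (56.82902145385742, 65.49197387695312) 4.969740867614746 [ 0.3231 -0.1752  0.02  ]
tray top 0.74 (346.5475769042969, 290.1758117675781) (52.25925064086914, 62.453834533691406) 3.301866054534912 [ 0.4452 -0.0065  0.02  ]
tray top 0.65 (351.0, 156.0) (24.0, 20.0) 90.0 [ 0.7365 -0.0094  0.02  ]
tray scene 0.79 (260.0245666503906, 267.2846984863281) (61.98566436767578, 50.319671630859375) 36.25383758544922 [ 0.4442 -0.0067  0.02  ]
tray scene 0.73 (171.69512939453125, 293.2561340332031) (62.938026428222656, 52.005863189697266) 38.65980529785156 [ 0.3208 -0.1758  0.02  ]
press_pad top 0.62 (210.5, 264.5) (23.0, 23.0) 90.0 [0.4911 0.258  0.166 ]
press_pad scene 0.59 (339.5, 164.00001525878906) (14.849241256713867, 17.677669525146484) 45.0 [0.4888 0.2554 0.166 ]
1.2 (array([44.11, -9.97,  0.39]), np.float64(0.339))
```

arm_command(targets=[[[3,-0.7,0],0.05,8.5],[[7,-1.6,0],0.1,8.5],[[11,-2.5,0],0.15,8.5],[[15,-3.4,0],0.2,8.5],[[19,-4.3,0],0.25,8.5],[[23,-5.2,0],0.3,8.5],[[27,-6.1,0],0.34,6],[[31,-7,0],0.34,6],[[35,-7.9,0],0.34,6],[[38,-8.6,0.4],0.34,6]])

```text
time_s: 2.03
tool_pos: [0.5587, -0.2694, 0.3003]
tcp_rot: [-3.136, -0.184, -0.002]
force: [-0.1, -1.2, -0.3]
finger_gap: 0.0598
finger_force: 0.0
```

Run:
```python
from h import *
v=[.5653,-.2379,.1157]
print(move([.606,-.2335,.22],v[2]),arm.state()['force'])
im=viewer.camera('wrist');cv2.imwrite('pics/w1.png',im[:,:,::-1]);
```

```text
(array([ 5.1 , -3.01,  8.04]), np.float64(0.001)) [-0.09282892 -1.16771649 -0.33169875]
```

View pics/w1.png

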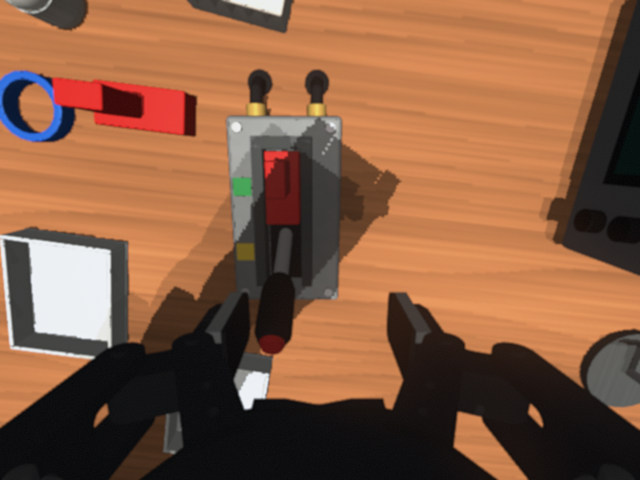

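The wrist view shows the console square to the tool, with corners at (227,117), (341,117), (338,299) and (235,298). The red block with its tab is at (280,180), and the lever leans back towards (272,345).

arm_command(targets=[[[2.5,-1.5,0],0,5],[[5.1,-3,0],0,5],[[5.1,-3,2],0,5],[[5.1,-3,5],0,5],[[5.1,-3,7],0,5],[[5.1,-3,7],0,5]])

```text
time_s: 2.58
tool_pos: [0.6023, -0.2361, 0.2261]
tcp_rot: [-3.134, -0.18, 0.008]
force: [-0.5, 0.1, -0.4]
finger_gap: 0.05
finger_force: 0.0
```

Run:
```python
from h import *
np.set_printoptions(precision=4,suppress=True)
p=viewer.camera_params('wrist');im=viewer.camera('wrist')
cv2.imwrite('pics/w2.png',im[:,:,::-1])
v=[.5653,-.2379,.1157];c,s=np.cos(v[2]),np.sin(v[2])
L=np.array([[27.8,-7,130],[27.8,7,130],[53.8,7,130],[53.8,-7,130],[90,50,60],[90,-50,60]])/1000
W=np.c_[v[0]+c*L[:,0]-s*L[:,1],v[1]+s*L[:,0]+c*L[:,1],L[:,2]]
print(proj(p,W)); print(move([.606,-.2335,.170],v[2]))
```

```text
[[324.4681 305.3663]
 [297.6342 305.3461]
 [296.7938 257.6903]
 [324.7047 257.7005]
 [238.2179 175.3318]
 [387.5242 175.2864]]
(array([ 0.36, -0.26,  5.87]), np.float64(-0.001))
```

View pics/w2.png

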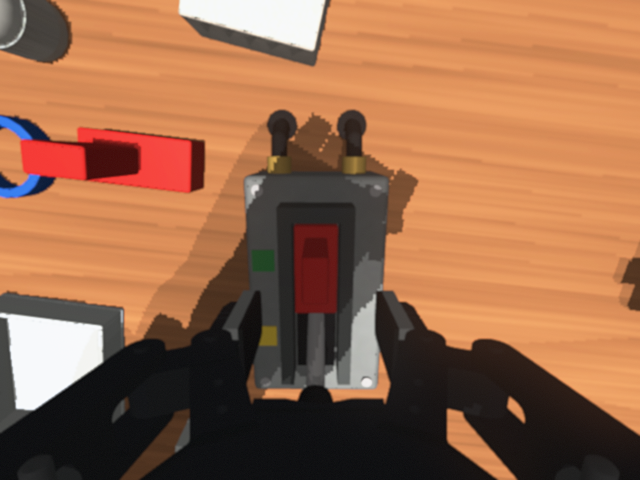

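The wrist view shows the tab top at about x 302–329, y 258–300. That is about 5 px (2.6 mm) to the right of my prediction, so the tool is nearly centred on it already.

arm_command(targets=[[[0.3,0,2],0,5],[[0.3,0,4],0,5],[[0.3,0,5.8],0,5],[[0.3,0,5.8],0,3],[[0.3,0,5.8],0,1],[[0.3,0,5.8],0,0.8],[[0.3,0,5.8],0,0.8],[[0.3,0,5.8],0,0.8],[[0.3,0,5.8],0,0.8],[[0.3,0,5.8],0,0.8]], squeeze=30)

```text
time_s: 3.47
tool_pos: [0.6069, -0.2357, 0.1735]
tcp_rot: [-3.136, -0.181, -0.003]
force: [-1.0, 6.3, 2.9]
finger_gap: 0.0136
finger_force: 30.0
```

arm_command(targets=[[[0,-0.1,0],0,0.8],[[0,-0.1,-1],0,0.8],[[0,-0.1,-2],0,0.8],[[0,-0.1,-3],0,0.8],[[0,-0.1,-4],0,0.8],[[0,-0.1,-6],0,0.8],[[0,-0.1,-9],0,0.8],[[0,-0.1,-9],0,0.8]])

```text
time_s: 4.13
tool_pos: [0.6074, -0.2362, 0.268]
tcp_rot: [3.133, 0.18, 0.01]
force: [-0.2, -0.7, -0.3]
finger_gap: 0.0136
finger_force: 29.5
```

Run:
```python
from h import *
# block base z: block bottom is ~ .108 below TCP; put TCP .118 -> base ~ .008
print(move([.4447,-.0066,.26],.0),move([.4447-.008,-.0066,.26],-.06),arm.state()['time_s'])
t=viewer.camera('top');ds=viewer.cut_out('top','tray')
for d in ds: print(d['conf'],d['rect'],cv2.minAreaRect(cv2.findNonZero(d['pixels'].astype(np.uint8))))
p=[atz('top',u,v,.035) for u,v in((323,259),(374,260),(372,321),(320,319))];print(np.array(p).round(4))
```

```text
(array([-13.54, -24.67,   0.62]), np.float64(0.115)) (array([-14.34, -24.76,   0.61]), np.float64(0.175)) 4.1333
0.97 [397.9, 316.0, 44.5, 64.0] ((418.274169921875, 348.6213684082031), (44.18104553222656, 64.23316192626953), 5.440331935882568)
0.88 [321.5, 257.9, 52.0, 64.4] ((346.53887939453125, 289.912109375), (51.60995101928711, 61.60357666015625), 2.045408248901367)
[[ 0.5104  0.046   0.035 ]
 [ 0.5111 -0.0624  0.035 ]
 [ 0.3823 -0.0608  0.035 ]
 [ 0.3835  0.0491  0.035 ]]
```

arm_command(targets=[[[-0.5,-3,-1],0,0.8],[[-2,-6,-1],0.03,0.8],[[-4,-9,-1],0.06,0.8],[[-6,-12,-1],0.1,0.8],[[-8,-15,-1],0.14,0.8],[[-10,-18,-1],0.14,0.8],[[-12,-21,-1],0.14,0.8],[[-12.6,-24.5,1],0.14,0.8],[[-12.6,-24.5,4],0.14,0.8],[[-12.6,-24.5,7],0.14,0.8]])

```text
time_s: 5.07
tool_pos: [0.4527, -0.0044, 0.1914]
tcp_rot: [-3.141, 0.034, -0.002]
force: [0.8, -1.7, -1.1]
finger_gap: 0.0139
finger_force: 29.7
```

Run:
```python
from h import *
print(move([.456,-.0067,.120],-.03))
```

```text
(array([0.33, 0.22, 7.14]), np.float64(0.008))
```

arm_command(targets=[[[0.2,0.2,3],0,0.8],[[0.2,0.2,5],0,0.8],[[0.2,0.2,6],0,0.8],[[0.2,0.2,6.4],0,0.8],[[0.2,0.2,6.4],0,0.8],[[0.2,0.2,6.4],0,0.8]])

```text
time_s: 5.57
tool_pos: [0.455, -0.0085, 0.1283]
tcp_rot: [-3.141, 0.04, -0.0]
force: [-0.4, 0.0, -1.4]
finger_gap: 0.0133
finger_force: 29.6
```

arm_command(targets=[[[0,0,0.4],0,0.8],[[0,0,0.8],0,0.8],[[0,0,0.9],0,0.8],[[0,0,0.9],0,0.8]])

```text
time_s: 5.9
tool_pos: [0.455, -0.0084, 0.1188]
tcp_rot: [-3.141, 0.04, 0.0]
force: [0.3, -0.2, -0.7]
finger_gap: 0.0139
finger_force: 29.7
```

arm_command(targets=[[[0,0,0.05],0,1.6],[[0,0,0.05],0,2.5],[[0,0,0.05],0,3.5],[[0,0,0.05],0,4],[[0,0,-2],0,4],[[0,0,-5],0,4],[[0,0,-8],0,3],[[0,0,-12],0,2],[[0,0,-16],0,0],[[0,0,-16],0,0]])

```text
time_s: 6.73
tool_pos: [0.456, -0.0087, 0.2847]
tcp_rot: [-3.141, 0.04, -0.012]
force: [-0.4, -0.6, 0.5]
finger_gap: 0.0002
finger_force: 0.0
```

Run:
```python
from h import *
np.set_printoptions(precision=4,suppress=True)
o=[]
for c in('top','scene'):
    im=viewer.camera(c);o.append(im[:,:,::-1])
    for n in ('lock_block','lever_grip'):
        for d in viewer.cut_out(c,n): print(c,n,round(d['conf'],2),d['rect'])
t=cv2.resize(o[0][170:330,300:500],None,fx=2,fy=2);s=cv2.resize(o[1][220:420,180:380],None,fx=2,fy=2)
q=np.zeros((400,800,3),np.uint8);q[:320,:400]=t;q[:,400:]=s;cv2.imwrite('pics/p.png',q)
v=np.array([.5653,-.2379,.1157])
for th in(0,.05,.1,.85):
    a=th-.425;P=[.12*np.sin(a),0,.03+.12*np.cos(a)];T=[.152*np.sin(a),0,.03+.152*np.cos(a)]
    W=[[v[0]+np.cos(v[2])*k[0],v[1]+np.sin(v[2])*k[0],k[2]] for k in(P,T)]
    print(th,np.array(W),proj('top',W),proj('scene',W))
```

```text
top lock_block 0.8 [368.6, 189.5, 44.4, 15.4]
top lock_block 0.61 [459.7, 238.7, 24.2, 31.1]
top lever_grip 0.62 [461.8, 238.2, 23.9, 30.2]
top lever_grip 0.56 [175.3, 143.8, 88.1, 9.7]
scene lock_block 0.76 [245.3, 253.9, 30.1, 29.6]
scene lock_block 0.56 [292.1, 312.3, 35.8, 52.6]
scene lever_grip 0.76 [201.8, 323.5, 33.6, 40.6]
0 [[ 0.5162 -0.2436  0.1393]
 [ 0.503  -0.2451  0.1685]] [[474.4578 258.5974]
 [480.0007 265.2303]] [[211.1283 337.8589]
 [203.2213 328.3657]]
0.05 [[ 0.5216 -0.243   0.1417]
 [ 0.51   -0.2443  0.1714]] [[474.5282 255.6967]
 [480.1075 261.458 ]] [[213.3393 338.5609]
 [206.0446 329.2359]]
0.1 [[ 0.5272 -0.2423  0.1437]
 [ 0.5171 -0.2435  0.174 ]] [[474.5481 252.7324]
 [480.1464 257.5962]] [[215.6301 339.3529]
 [208.9772 330.2256]]
0.85 [[ 0.6144 -0.2322  0.1393]
 [ 0.6276 -0.2307  0.1685]] [[469.065  207.6021]
 [472.9323 198.703 ]] [[254.6055 360.1176]
 [259.4166 356.9725]]
```

View pics/p.png

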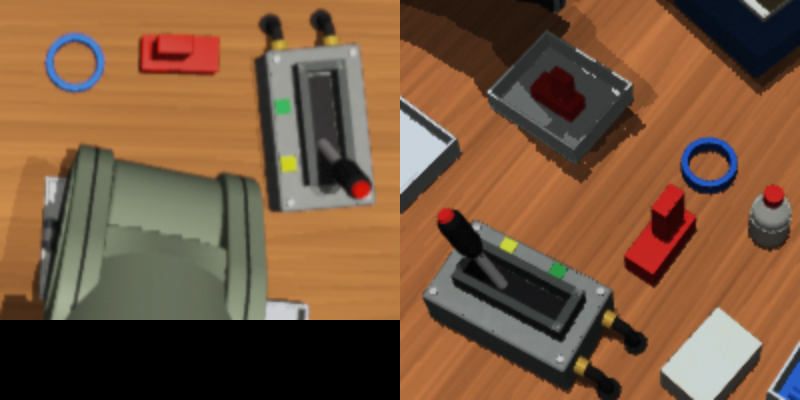

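The crop shows the lock block sitting flat in the tray. The lever is free, leaning to the hold side, and its tip is where I predicted for about 0.02 rad.

Run:
```python
from h import *
v=np.array([.5653,-.2379,.1157]);c,s=np.cos(v[2]),np.sin(v[2])
f=lambda x,y,z:[v[0]+c*x-s*y,v[1]+s*x+c*y,z]
print(move(f(-.12,-.001,.26),v[2]))
```

```text
(array([-0.23, 24.44,  1.8 ]), np.float64(-0.141))
```

arm_command(targets=[[[0,3,0],0,0],[[0,6,0],-0.03,0],[[0,9,0],-0.06,0],[[-0.2,12,0],-0.09,0],[[-0.2,15,0],-0.12,0],[[-0.2,18,0],-0.141,0],[[-0.2,21,0],-0.141,0],[[-0.2,24.4,1.8],-0.141,0],[[-0.2,24.4,5],-0.141,0],[[-0.2,24.4,7],-0.141,0]])

```text
time_s: 7.87
tool_pos: [0.4456, -0.2539, 0.2059]
tcp_rot: [-3.136, -0.177, 0.003]
force: [1.1, 1.1, -0.3]
finger_gap: -0.0001
finger_force: 0.0
```

```bash
cat > lv.py <<'E'
from h import *
v=np.array([.5653,-.2379,.1157]);c,s=np.cos(v[2]),np.sin(v[2])
f=lambda x,y,z:[v[0]+c*x-s*y,v[1]+s*x+c*y,z]
E
python3 - <<'E'
from lv import *
for x in(-.09,0,.01): print(move(f(x,-.001,.198),v[2]),arm.state()['tool_pos'])
E
```

```text
(array([ 3.08, -0.11,  0.79]), np.float64(-0.003)) [ 0.44560264 -0.25385813  0.20594985]
(array([12.08, -0.14,  0.77]), np.float64(-0.003)) [ 0.44560264 -0.25385813  0.20594985]
(array([13.08, -0.14,  0.77]), np.float64(-0.003)) [ 0.44560264 -0.25385813  0.20594985]
```

arm_command(targets=[[[1,-0.1,0.3],0,0],[[2,-0.1,0.6],0,0],[[3,-0.1,0.6],0,0],[[4,-0.1,0.6],0,0],[[5,-0.1,0.6],0,0],[[6,-0.1,0.6],0,0],[[7,-0.1,0.6],0,0],[[8,-0.1,0.6],0,0],[[9,-0.1,0.6],0,0],[[9,-0.1,0.6],0,0]])

```text
time_s: 8.7
tool_pos: [0.5377, -0.2401, 0.203]
tcp_rot: [-3.136, -0.184, -0.0]
force: [0.7, 0.2, 0.3]
finger_gap: -0.0
finger_force: 0.0
```

arm_command(targets=[[[0.5,0,0.3],0,0],[[1,0,0.3],0,0],[[1.4,0,0.3],0,0],[[1.8,0,0.3],0,0],[[2.2,0,0.3],0,0],[[2.2,0,0.3],0,0]])

```text
time_s: 9.2
tool_pos: [0.5572, -0.2385, 0.1997]
tcp_rot: [-3.136, -0.181, 0.005]
force: [0.3, -0.9, 0.1]
finger_gap: -0.0003
finger_force: 0.2
```

arm_command(targets=[[[0.4,0,0],0,0],[[0.8,0,0],0,0],[[1.2,0,0],0,0],[[1.2,0,0],0,0],[[1.2,0,0],0,0]])

```text
time_s: 9.62
tool_pos: [0.5701, -0.2367, 0.1998]
tcp_rot: [-3.136, -0.182, -0.0]
force: [0.1, 0.0, 0.1]
finger_gap: -0.0
finger_force: 0.0
```

Run:
```python
from lv import *
im=viewer.camera('scene')
for d in viewer.cut_out('scene','lever_grip'): print(d['conf'],d['rect'])
cv2.imwrite('pics/l.png',cv2.resize(im[260:430,130:350,::-1],None,fx=3,fy=3))
```

```text
0.73 [239.2, 347.6, 18.7, 23.9]
```

View pics/l.png

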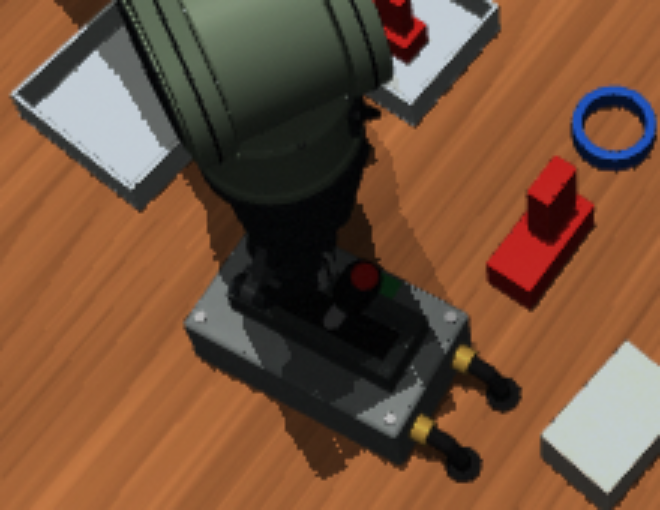

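The crop shows the lever's red tip at full-image (252,352), past upright and nearly at float. It needs a little more push.

arm_command(targets=[[[0.4,0,0],0,0],[[0.8,0,0],0,0],[[1.0,0,0],0,0],[[1.0,0,0],0,0],[[1.0,0,0],0,0]])

```text
time_s: 10.13
tool_pos: [0.5799, -0.2358, 0.1998]
tcp_rot: [-3.136, -0.182, 0.0]
force: [0.1, 0.7, -0.6]
finger_gap: 0.0001
finger_force: 0.0
```

```bash
cat > ck.py <<'E'
from lv import *
im=viewer.camera('scene')
r=im[330:375,200:275].astype(int)
m=(r[:,:,0]>90)&(r[:,:,1]<50)&(r[:,:,2]<60);ys,xs=np.nonzero(m)
print('red',len(xs),xs.mean()+200,ys.mean()+330,arm.state()['force'].round(1))
for th in(.5,.6,.66,.7,.75,.8,.85):
    a=th-.425;print(th,proj('scene',[f(.157*np.sin(a),0,.03+.157*np.cos(a))]).round(1))
E
python3 ck.py
```

```text
red 0 nan nan [-0.   0.5 -0.7]
0.5 [[235.2 341.1]]
0.6 [[242.4 345.1]]
0.66 [[246.7 347.7]]
0.7 [[249.6 349.5]]
0.75 [[253.2 351.8]]
0.8 [[256.7 354.1]]
0.85 [[260.2 356.5]]ck.py:5: RuntimeWarning: Mean of empty slice.
  print('red',len(xs),xs.mean()+200,ys.mean()+330,arm.state()['force'].round(1))
  ret = ret.dtype.type(ret / rcount)
```

arm_command(targets=[[[-1,0,-1],0,0],[[-3,0,-3],0,0],[[-5,0,-6],0,0],[[-6,0,-9],0,0],[[-8,-4,-10],0,0],[[-8,-8,-10],0,0],[[-8,-12,-10],0,0],[[-8,-16,-10],0,0]])

```text
time_s: 10.85
tool_pos: [0.481, -0.0847, 0.3004]
tcp_rot: [-3.136, -0.18, -0.001]
force: [2.1, 1.3, 0.9]
finger_gap: -0.0002
finger_force: 0.0
```

```bash
sed -i 's/>90/>60/' ck.py; python3 ck.py
python3 - <<'E'
from lv import *
im=viewer.camera('top');r=im[190:275,440:495].astype(int)
ys,xs=np.nonzero((r[:,:,0]>60)&(r[:,:,1]<50)&(r[:,:,2]<60));print(len(xs),xs.mean()+440,ys.mean()+190)
for th in(.7,.75,.8,.85):
    a=th-.425;print(th,proj('top',[f(.157*np.sin(a),0,.03+.157*np.cos(a))]).round(1))
for d in viewer.cut_out('top','press_pad'):
    m=cv2.minAreaRect(cv2.findNonZero(d['pixels'].astype(np.uint8)));print(d['conf'],m,atz('top',*m[0],.166))
print(move([.4905,.2575,.29],arm.state() and .1157))
E
```

```text
red 256 256.52734375 339.91015625 [ 4.1 12.8  1.7]
0.5 [[235.2 341.1]]
0.6 [[242.4 345.1]]
0.66 [[246.7 347.7]]
0.7 [[249.6 349.5]]
0.75 [[253.2 351.8]]
0.8 [[256.7 354.1]]
0.85 [[260.2 356.5]]
71 472.1267605633803 198.8169014084507
0.7 [[476.1 208.4]]
0.75 [[475.3 204.6]]
0.8 [[474.5 200.9]]
0.85 [[473.6 197.3]]
0.66 ((211.0, 264.5), (21.0, 22.0), 90.0) [0.49107563 0.25710458 0.166     ]
(array([  4.95, -33.74,   1.06]), np.float64(0.005))
```

Lever tip in the top view is at (472,199), which means about 0.83 rad, so it's resting in float. Next is the pad.

arm_command(targets=[[[0.5,-3.4,0],0,0],[[1,-6.8,0],0,0],[[1.5,-10.2,0],0,0],[[2,-13.6,0],0,0],[[2.5,-17,0],0,0],[[3,-20.4,0],0,0],[[3.5,-23.8,0],0,0],[[4,-27.2,0],0,0],[[4.5,-30.6,0],0,0],[[4.9,-33.6,1],0,0]])

```text
time_s: 11.83
tool_pos: [0.4924, 0.2548, 0.2911]
tcp_rot: [-3.135, -0.181, -0.004]
force: [1.0, 0.2, 0.1]
finger_gap: 0.0001
finger_force: 0.0
```

arm_command(targets=[[[0,0,1],0,0],[[0,0,2],0,0],[[0,0,3],0,0],[[0,0,3],0,0]])

```text
time_s: 12.17
tool_pos: [0.4918, 0.2523, 0.2584]
tcp_rot: [3.135, 0.18, -0.003]
force: [-0.1, -1.4, 0.6]
finger_gap: 0.0001
finger_force: 0.0
```

Run:
```python
from h import *
print(move([.4908,.2573,.239],.1157))
im=viewer.camera('scene');cv2.imwrite('pics/pad.png',cv2.resize(im[90:290,250:470,::-1],None,fx=3,fy=3))
```

```text
(array([-0.04, -0.51,  1.94]), np.float64(-0.001))
```

View pics/pad.png

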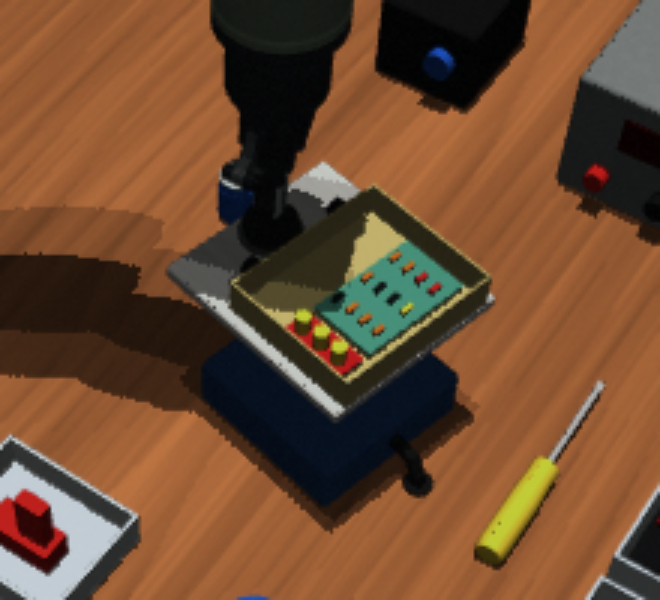

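The crop shows the closed fingertips just above the pad, at about (270,230) in the crop, clear of the chassis. I'll correct 5 mm in y and descend.

arm_command(targets=[[[0,-0.5,0.5],0,0],[[0,-0.5,1],0,0],[[0,-0.5,1.5],0,0],[[0,-0.5,1.8],0,0],[[0,-0.5,2.1],0,0],[[0,-0.5,2.4],0,0],[[0,-0.5,2.7],0,0],[[0,-0.5,3],0,0]])

```text
time_s: 12.88
tool_pos: [0.4912, 0.2581, 0.2301]
tcp_rot: [-3.136, -0.181, -0.0]
force: [-2.8, -1.4, 9.5]
finger_gap: -0.0002
finger_force: 4.5
```

Contact at about 9.5 N, and the platform should be sliding. I'll go on slowly.

arm_command(targets=[[[0,0,0.3],0,0],[[0,0,0.6],0,0],[[0,0,0.9],0,0],[[0,0,1.2],0,0],[[0,0,1.5],0,0],[[0,0,1.8],0,0],[[0,0,2.1],0,0],[[0,0,2.4],0,0]])

```text
time_s: 13.55
tool_pos: [0.4912, 0.2581, 0.2061]
tcp_rot: [-3.136, -0.181, -0.0]
force: [-2.1, -1.4, 9.0]
finger_gap: 0.0003
finger_force: 4.5
```

arm_command(targets=[[[0,0,0.2],0,0],[[0,0,0.4],0,0],[[0,0,0.6],0,0],[[0,0,0.8],0,0],[[0,0,0.95],0,0],[[0,0,1.05],0,0]])

```text
time_s: 14.05
tool_pos: [0.4912, 0.2581, 0.1956]
tcp_rot: [-3.136, -0.182, -0.0]
force: [-2.2, -0.8, 9.1]
finger_gap: -0.0002
finger_force: 4.5
```

arm_command(targets=[[[0,0,0.1],0,0],[[0,0,0.2],0,0],[[0,0,0.25],0,0],[[0,0,0.25],0,0]])

```text
time_s: 14.38
tool_pos: [0.4912, 0.2581, 0.1934]
tcp_rot: [-3.136, -0.182, -0.001]
force: [-4.5, -0.5, 15.0]
finger_gap: 0.0
finger_force: 7.6
```

arm_command(targets=[[[0,0,0.1],0,0],[[0,0,0.1],0,0],[[0,0,0.1],0,0],[[0,0,-0.5],0,0],[[0,0,-2],0,0],[[0,0,-5],0,0],[[0,0,-9],0,0],[[0,-3,-12],0,0],[[0,-6,-12],0,0],[[0,-6,-12],0,0]])

```text
time_s: 15.22
tool_pos: [0.4828, 0.3233, 0.3141]
tcp_rot: [-3.131, -0.19, -0.002]
force: [-1.1, 1.0, -2.0]
finger_gap: 0.0005
finger_force: 0.0
```

Run:
```python
from lv import *
o=[viewer.camera(c)[:,:,::-1] for c in('top','scene')]
q=np.zeros((520,800,3),np.uint8);a=cv2.resize(o[0][140:340,150:500],(400,229));q[:229,:400]=a
q[:,400:]=cv2.resize(o[1][140:400,180:380],(400,520));cv2.imwrite('pics/end.png',q)
r=o[0][190:275,440:495].astype(int)
ys,xs=np.nonzero((r[:,:,2]>60)&(r[:,:,1]<50)&(r[:,:,0]<60));print(xs.mean()+440,ys.mean()+190)
print(proj('scene',[[.4908,.2573,.166],[.4908,.2573,.126]]),arm.state()['force'])
```

```text
472.5072463768116 199.04347826086956
[[340.6563773  163.85614692]
 [340.0217245  175.15519531]] [-0.21387689 -0.15987614  0.94514145]
```

View pics/end.png

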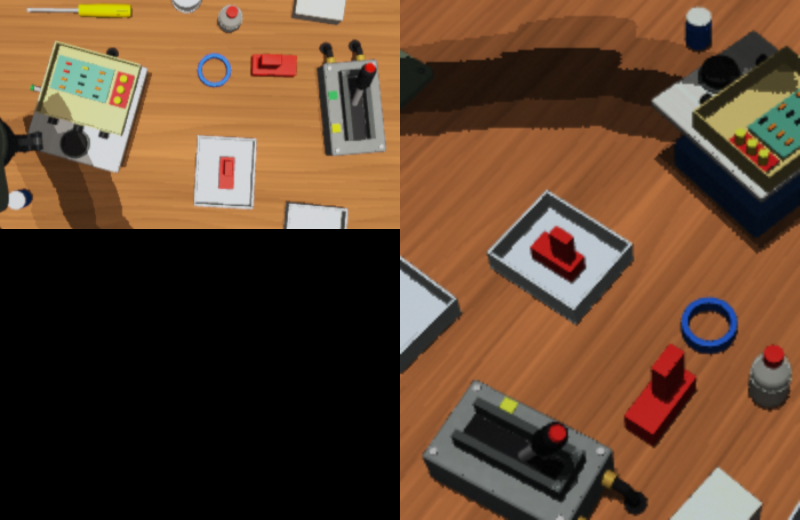

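The lever is in float and the block is in the tray. The pad is at scene (340,176), matching its predicted bottom position, and the arm is clear of everything.

```bash
python3 -c "
from rig import arm; print(arm.sign_off())"
```

```text
the job is handed in; nothing more can be done
None
```

I set the lock block in the far tray, pushed the lever over into float, where it stayed, and pressed the platform down to its bottom stop; the job was handed in after about 15 s, with no verdict reported back.

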